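# Start a coach screw in a mould-case block on the hand-driving stand

## Robot

A 6-joint arm with a two-finger parallel gripper is mounted at the origin on the work surface. World frame = base frame: x ahead of the robot, y to its left, z up, the work surface at z = 0. Lengths are in m, angles in degrees, forces in N, time in s.
With the tool pointing down it reaches from about 0.4 to 0.825 m from the base axis. Payload 7 kg.
Tool frame: the origin (TCP) lies midway between the tips of the shut fingers; the grasp point (between the pads) lies 19 mm behind it; z points along the fingers, y is the direction in which the jaws open and shut (so a half turn about z gives the same grasp; the last joint's range is limited). The gripper opens to 88 mm and grips with 3 to 60 N. Pads are 19 mm wide; open, the fingers measure 130 mm over their backs; the gripper's body (78 mm by 193 mm) begins 47 mm behind the grasp point.
Start: joints at [-52.133, 20.546, 0.682, 0, -70.136, -16.507], TCP at [0.246, -0.629, 0.227] pointing down, gripper open.
Joint ranges: [-176.03, 176.03], [-82.01, 121.73], [-58.28, 71.71], [-173.87, 95.51], [-174.79, -0.11], [-173.66, 173.66]. Speed limits (degrees/s): [136.94, 136.94, 172.46, 180, 180, 180].

## Interface

Orientations are given as [roll, pitch, yaw] about the fixed x, y, z axes, in that order (R = Rz(yaw) Ry(pitch) Rx(roll)).
In Python, from plant import r gives the robot as it stands. The module is installed in compiled form; this text tells all that it offers.
- The arm moves only by the tool send_rows, never from a script. Its argument "motion" is a list of rows, each an object with "travel": the shift along the tool's x, y, z in m, a list of three; "spin": the turn about the tool's z in degrees. In form: [{"travel": [tx, ty, tz], "spin": spin}, ...]. A call has 1 to 5 rows; each row shifts and turns the pose as measured when the row begins, along the tool's axes as they then stand; what a row does not reach is not made up. A row lasts 1/12 s, in which the tool goes at most 41.7 mm and 7.16 degrees, less where a joint would pass 70% of its speed; a pose out of reach is approached as far as the arm can. A call is refused whole if a number of a shift passes 0.0417 or a number of a turn 7.16, either way. A call with a gripper value outside its range is refused whole. "gripper" is the gripper command: -1 is shut, 1 is fully open, values between are in proportion, set as the call begins (left out, the last holds). The fingers move at their own pace and stop on an object; "squeeze" is the grip in N (left out, the last holds). Time passes only in rows, so rows that do not move let the fingers close. It gives the time, the measured TCP pose, the force and the opening at its end, in the units of the state.
- r.get_state(): the state, without advancing time (a new reading comes with each control period).
- r.capture(name): name is "side" or "top" or "wrist"; returns (picture, depth): 480x640x3 uint8, blue, green, red; 480x640 float32, m along the optical axis (not along the pixel's ray), 0 where there is no reading.
- r.get_calibration(name): a dict with "fov_y" (degrees; the focal length in pixels is half the picture's height over the tangent of half this angle, whatever the lens; pixels are square), "cx", "cy" (the principal point, pixels), "origin" and "orientation" of the camera in the world. Camera axes: x right, y down, z forward; pixel columns grow to the right and rows downward; lengths in m; the calibration is good to about 2 mm. A picture is of the moment at which its call begins: read the wrist's pose just before it. get_calibration takes no time and is no camera call; for the wrist camera it gives the pose at the moment of the call.
- r.close_job(): hands the job in, once; it reports no verdict.
Trained networks look in the newest picture that a camera, given by its name, has taken for a name from the list of things; names that differ only in an ending like _2 or _b are one class to them, and where a whole thing is asked for, a point or a joint stands for the part that bears it (a point fixed in the world has none). Each returns a list of dicts, best first, with "conf" (0 to 1); they miss things now and then, are a little off and sometimes report something else, mostly with a low value. They report only what shows in the picture. A call takes as long as a camera call.
- r.boxes_of(camera, target): "at" ([x, y, z] in m, in the coordinates of the camera as it stood for that picture, good to about 4 mm: the middle of the surface that is visible of it).
- r.pinpoint(camera, target): "at" ([x, y, z] in m, in the coordinates of the camera as it stood for that picture, good to about 4 mm: a listed point, or the origin of a listed thing).
The state is a dict: "time_s": time; "joints": joint angles; "qd": joint speeds; "joint_torque": joint torques, N m; "tcp_pos": TCP position; "eef_rot": TCP orientation; "contact_force": force on the tool from outside, world axes, zero at the start; "moment": the same for the moment, N m; "gripper_width": finger opening in m.
Only numpy, scipy, OpenCV 4.12 (cv2) and the standard library are available. Lean on these libraries where they do the work, as an engineer would, in place of code of your own. Each camera call takes 0.05 s, during which the arm holds its last target. There are 200 camera calls.

## Task

Hold the red release button down and slide the work carriage fully home against its end stop, so that the pilot hole in the block sits under the coach screw, then let the button up. Now press the crank down firmly and, keeping up the pressure, turn it clockwise (seen from above) about two and a half turns, until the screw has cut its first full thread and stays in the wood when you let go. Leave the bowl, the spatula and the jar where they are.

Things in the scene. Friction and masses are not known exactly. Their poses are not given: they have to be found in the camera images.
- stand: Green hand-driving stand, bolted down: base 260 x 240 mm, extended to its +y by a 120 mm wide rail bed; 38 mm column 125 mm behind (+x of) the spindle; head casting 192 to 240 mm above the table, 64 mm across. Origin on the table under the upright spindle axis; z up; rails along its y axis, end stop at the -y end.
- carriage (a joint): Distance in m that the work carriage still has to go to the end stop: 0 = home (pilot hole right under the screw), at most 0.13; towards the stop is the stand's -y. Locked by a friction pad (it does not yield to an ordinary push) unless the release button is held down; then about 2 N slides it. An aluminium plate 116 x 285 mm, top 44 mm above the table, with the timber block and the button housing.
- pilot (a point): Mouth of the pilot hole (13 mm across, 35 mm deep) in the middle of the top of the light timber block (88 x 106 mm, top 89 mm above the table). Moves with the carriage; axes as the stand's.
- release (a joint): Travel of the red release button in m: 0 = up (carriage locked), about 0.006 = fully down. About 6 N starts it, 8 N holds it down, it springs up by itself; the lock is free from 1 mm down.
- release_top (a point): Centre of the top of the red release button (36 mm across, 74 mm above the table when up), 185 mm to the stand's +y of the pilot hole, in a black 62 x 62 mm housing 8 mm lower. On its stop side (-y) an upright thumb rest, top 96 mm above the table, its face 26 mm from the button's centre: shut fingertips that press the button can push the carriage by it.
- quill (a joint): How far the spindle with crank and screw is pressed down, in m: 0 = up, 0.046 = lowest. A return spring lifts it with about 8 N when up and 1 N more per 10 mm down: it goes back up when let go, unless the screw has bitten.
- crank (a joint): Crank angle in rad, growing clockwise seen from above, no stop; 0 = crank arm along the stand's +x. Stays where it is left; about 2 N at the knob turns it.
- spindle_top (a point): On the spindle axis, top of the crank's hub, 306 mm above the table when up; goes down with the spindle.
- knob_dish (a point): Middle of the floor of the hollow in the black cup-shaped knob at the crank's end, 65 mm from the spindle axis, 305 mm above the table when up. The knob turns freely on the arm; 54 mm across outside, hollow 44 mm across and 16 mm deep, open on top: shut fingertips fit in to press it down and push it round; or grip its outside. The arm clears the head by 46 mm when up.
- screw_tip (a point): Lower tip of the brass coach screw (16 mm thread, 6 mm pitch, right-handed) hanging in the spindle's socket; 101 mm above the table, 12 mm over the block, when up. Its thread meets the wood when the tip is 8 to 14 mm below the block's top (spindle 20 to 26 mm down). Turned clockwise under pressure it goes in 6 mm a turn; with the tip 16 mm below the top its first thread is cut and it stays.
- screw: The floating socket (38 mm across) with the screw, axes turning with the crank; origin at the screw's tip. It floats on a spring in the spindle: up to 14 mm, 5 N at first and 0.65 N more per mm, so once the screw stands on the wood the crank can be pressed some mm further. A push of 15 to 20 N on the crank in all is right; with under 10 N the screw is lifted off the wood. It catches within the first turn.
- bowl: White mixing bowl, 170 mm across, 85 mm high, beside the -y end of the stand; origin under its centre. To be left alone.
- spatula: Spatula, 190 mm long, lying in front of the stand. To be left alone.
- soap: White jar of release soap with a blue lid, 72 mm across, 65 mm high, behind the rails; origin under its centre. To be left alone.

How it is judged (in metres and radians):
On the way, in this order (a step that is already met when the one before it is completed fails the run):
1. the carriage is home against the end stop and the release button is up again, so that it is locked there (value of joint carriage below 0.003 m and value of joint release below 0.0015 m), for 0.2 s.
2. the screw has been pressed and turned in until its tip is at least 16 mm below the block's top (value of joint carriage below 0.003 m and z of screw_tip in the frame of pilot below -0.016 m), for 0.1 s.
At the end, for the whole second after the job is handed in: The carriage is within 3 mm of its end stop with the release button up (within 1.5 mm), the screw's tip stays at least 16 mm below the top of the block by itself, and the crank is at rest (under 0.1 rad/s) (all of step 2 and value of joint release below 0.0015 m and velocity of joint crank between -0.1 and 0.1 rad/s); the robot touches nothing.
It fails at once if the carriage is dragged along (over 30 mm/s) with its release button up (value of joint release below 0.0007 m and value of joint carriage above 0.005 m and (velocity of joint carriage below -0.03 m/s or velocity of joint carriage above 0.03 m/s)).
It fails at once if the bowl, the spatula or the soap jar is moved by more than 20 mm or the jar tipped (distance of any of bowl, spatula, soap from where it was at the start of the episode above 0.02 m or angle between soap's own z axis and vertical above 0.3 rad).
It also fails if it takes over 72 s, if anything falls off the work surface, if the arm or the gripper's body presses on something with over 40 N, if the wrist force passes 120 N, or if a joint passes its speed limit or range.

## Working session

There is one attempt and no reset: what is moved stays moved. The work goes in short steps, Python scripts to look and compute and a tool call to move; the robot and the scene stay as the last step left them, time stands still between calls to the robot, and variables do not carry over. Pictures are saved under pics/ and viewed, about 8 in all and at most 12, crops included, and the job is handed in when it is done.

Besides the shell and the picture viewer there is one more tool, called after "Call:" by a JSON object that holds its "name" and its "arguments". send_rows: Moves the arm, as the interface text tells. Its arguments: {"type":"object","properties":{"motion":{"type":"array"},"gripper":{"type":"number"},"squeeze":{"type":"number"}},"required":["motion"]}

```bash
mkdir -p pics
cat > h.py <<'E'
import numpy as np, cv2
from scipy.spatial.transform import Rotation as R
from plant import r
def RT(c):
    k=r.get_calibration(c); o=k["orientation"]; o=np.array(o)
    M=o if o.shape==(3,3) else R.from_euler('xyz',o,degrees=True).as_matrix()
    return M,np.array(k["origin"]),k
def find(c,names):
    M,t,k=RT(c)
    for n in names:
        for d in r.pinpoint(c,n)[:2]:
            print(c,n,round(d["conf"],2),np.round(M@np.array(d["at"])+t,4))
E
python3 - <<'E'
from h import *
s=r.get_state(); print(s)
for c in("side","top"):
    p,d=r.capture(c); cv2.imwrite(f"pics/{c}0.png",p); print(r.get_calibration(c))
    find(c,["stand","pilot","release_top","spindle_top","knob_dish","screw_tip","bowl","spatula","soap"])
print(r.get_state()["time_s"])
E
```

```text
{'time_s': 0.0, 'joints': array([-5.21315259e+01,  2.05895895e+01,  6.34297184e-01, -1.98032186e-02,
       -7.01351570e+01, -1.65075508e+01]), 'qd': array([0.00231405, 0.02396583, 0.02006777, 0.00518427, 0.00466725,
       0.00099378]), 'joint_torque': array([-6.37036428e-04, -5.82716954e+01,  2.93052721e+01,  6.99712291e+00,
        6.82882121e-03, -1.67053158e-04]), 'tcp_pos': array([ 0.24567022, -0.62818927,  0.22564849]), 'eef_rot': array([ 1.79907989e+02, -7.85372745e-03, -1.58645814e+02]), 'contact_force': array([0.1586908 , 0.04916016, 0.44093667]), 'moment': array([ 0.00894135, -0.02709397,  0.01180278]), 'gripper_width': 0.08751870832745381}
{'fov_y': 53.72292852546565, 'cx': 320.78099862416707, 'cy': 239.31850801543112, 'origin': array([0.56669581, 0.61529748, 0.93375977]), 'orientation': array([-138.73270344,    1.04301648, -179.751219  ])}
side stand 0.81 [ 0.5447 -0.0501  0.0026]
side pilot 0.96 [0.5598 0.0413 0.0865]
side release_top 0.6 [0.593  0.2265 0.0749]
side spindle_top 0.64 [ 0.5492 -0.0539  0.3057]
side knob_dish 0.85 [0.5795 0.0071 0.3085]
side screw_tip 0.69 [ 0.5451 -0.0515  0.1023]
side bowl 0.9 [ 0.54   -0.3397  0.0008]
side spatula 0.74 [ 0.3874 -0.1747  0.0016]
side soap 0.77 [ 0.7262  0.1342 -0.0018]
{'fov_y': 57.8127270663417, 'cx': 319.7879812550614, 'cy': 238.92480848356485, 'origin': array([ 0.50252032, -0.05396771,  1.20790037]), 'orientation': array([-175.16731179,    1.12909785,  -89.14721305])}
top stand 0.77 [ 5.46e-01 -5.14e-02  4.00e-04]
top pilot 0.97 [0.5584 0.05   0.0851]
top release_top 0.53 [0.5855 0.2286 0.0719]
top spindle_top 0.68 [ 0.5435 -0.0429  0.307 ]
top knob_dish 0.87 [0.5762 0.0089 0.3116]
top screw_tip 0.27 [0.5884 0.2304 0.0723]
top bowl 0.92 [ 0.5353 -0.3366  0.0024]
top spatula 0.78 [ 0.3817 -0.172   0.0014]
1.0
```

View pics/side0.png

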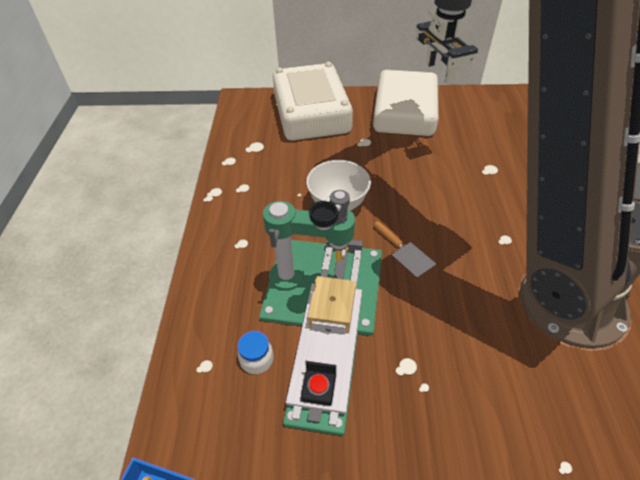

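View pics/top0.png

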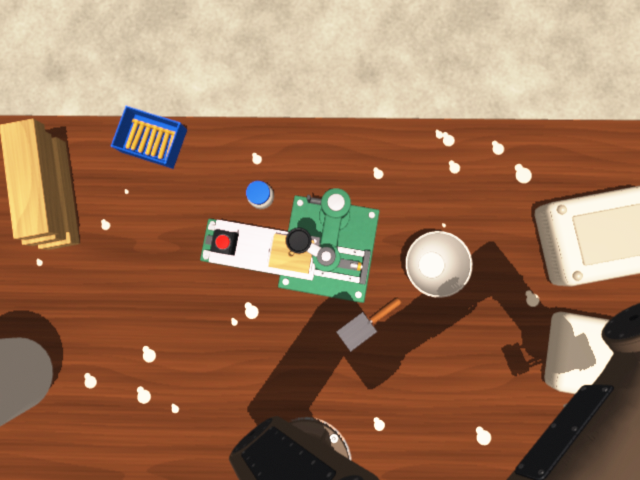

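```bash
cat >> h.py <<'E'
def plan(target,yaw=None,step=.04,n=5):
    """print the next rows towards target (world), assuming each row is reached"""
    s=r.get_state(); p=np.array(s["tcp_pos"]); o=np.array(s["eef_rot"]); 
    print("t",round(s["time_s"],2),"p",np.round(p,4),"rot",np.round(o,1),"F",np.round(s["contact_force"],1))
    for i in range(n):
        M=R.from_euler('xyz',o,degrees=True)
        d=np.array(target)-p; L=np.linalg.norm(d)
        if L>step: d*=step/L
        sp=0
        if yaw is not None: sp=np.clip(-((yaw-o[2]+180)%360-180),-7,7)
        print(np.round(M.inv().apply(d),4).tolist(),round(float(sp),1))
        p=p+d; o=[o[0],o[1],o[2]-sp]
    print("remaining",np.round(np.array(target)-p,3))
E
python3 -c "
from h import *
plan([.3,-.5,.42],-99.4)"
```

```text
t 1.0 p [ 0.2459 -0.6286  0.2266] rot [-180.     0.  -158.6] F [-0.   0.8  0.2]
[-0.0163, 0.0168, -0.0324] -7.0
[-0.0182, 0.0147, -0.0324] -7.0
[-0.0199, 0.0123, -0.0324] -7.0
[-0.0212, 0.0098, -0.0324] -7.0
[-0.0223, 0.0072, -0.0324] -7.0
remaining [0.009 0.021 0.031]
```

Call:
{"name": "send_rows", "arguments": {"motion": [{"travel": [0, 0, -0.04], "spin": -7}, {"travel": [0, 0, -0.04], "spin": -7}, {"travel": [0, 0, -0.04], "spin": -7}, {"travel": [0, 0, -0.04], "spin": -7}, {"travel": [0, 0, -0.04], "spin": -7}], "gripper": -1}}

```text
time_s: 1.42
tcp_pos: [0.2441, -0.625, 0.4215]
eef_rot: [178.9, 0.6, -123.0]
contact_force: [1.3, -1.4, 0.1]
gripper_width: 0.0599
```

```bash
python3 -c "
from h import *
plan([.577,.216,.42],-99.4,n=5)
plan([.577,.216,.42],-99.4,n=24)"|head -60
```

```text
t 1.42 p [ 0.2441 -0.625   0.4215] rot [ 178.9    0.6 -123. ] F [ 1.3 -1.4  0.1]
[-0.0392, 0.0079, 0.0006] -7.0
[-0.0399, 0.003, 0.0005] -7.0
[-0.04, -0.0018, 0.0005] -7.0
[-0.0394, -0.0067, 0.0004] -2.6
[-0.0391, -0.0085, 0.0003] -0.0
remaining [ 0.259  0.655 -0.001]
t 1.42 p [ 0.2441 -0.625   0.4215] rot [ 178.9    0.6 -123. ] F [ 1.3 -1.4  0.1]
[-0.0392, 0.0079, 0.0006] -7.0
[-0.0399, 0.003, 0.0005] -7.0
[-0.04, -0.0018, 0.0005] -7.0
[-0.0394, -0.0067, 0.0004] -2.6
[-0.0391, -0.0085, 0.0003] -0.0
[-0.0391, -0.0085, 0.0003] -0.0
[-0.0391, -0.0085, 0.0003] -0.0
[-0.0391, -0.0085, 0.0003] -0.0
[-0.0391, -0.0085, 0.0003] -0.0
[-0.0391, -0.0085, 0.0003] -0.0
[-0.0391, -0.0085, 0.0003] -0.0
[-0.0391, -0.0085, 0.0003] -0.0
[-0.0391, -0.0085, 0.0003] -0.0
[-0.0391, -0.0085, 0.0003] -0.0
[-0.0391, -0.0085, 0.0003] -0.0
[-0.0391, -0.0085, 0.0003] -0.0
[-0.0391, -0.0085, 0.0003] -0.0
[-0.0391, -0.0085, 0.0003] -0.0
[-0.0391, -0.0085, 0.0003] -0.0
[-0.0391, -0.0085, 0.0003] -0.0
[-0.0391, -0.0085, 0.0003] -0.0
[-0.0391, -0.0085, 0.0003] -0.0
[-0.0239, -0.0052, 0.0002] -0.0
[0.0, 0.0, 0.0] -0.0
remaining [0. 0. 0.]
```

Call:
{"name": "send_rows", "arguments": {"motion": [{"travel": [-0.039, 0.008, 0], "spin": -7}, {"travel": [-0.04, 0.003, 0], "spin": -7}, {"travel": [-0.04, -0.002, 0], "spin": -7}, {"travel": [-0.039, -0.007, 0], "spin": -2.6}, {"travel": [-0.039, -0.0085, 0], "spin": 0}]}}

```text
time_s: 1.83
tcp_pos: [0.3183, -0.4438, 0.4338]
eef_rot: [179.9, 0.1, -98.5]
contact_force: [1.5, -0.5, 0.5]
gripper_width: 0.0269
```

Call:
{"name": "send_rows", "arguments": {"motion": [{"travel": [-0.039, -0.0085, 0], "spin": 0}, {"travel": [-0.039, -0.0085, 0], "spin": 0}, {"travel": [-0.039, -0.0085, 0], "spin": 0}, {"travel": [-0.039, -0.0085, 0], "spin": 0}, {"travel": [-0.039, -0.0085, 0], "spin": 0}]}}

```text
time_s: 2.25
tcp_pos: [0.3893, -0.2482, 0.4353]
eef_rot: [-179.8, 0.1, -98.5]
contact_force: [0.9, -0.4, 0.2]
gripper_width: 0.0008
```

Call:
{"name": "send_rows", "arguments": {"motion": [{"travel": [-0.039, -0.0085, 0], "spin": 0}, {"travel": [-0.039, -0.0085, 0], "spin": 0}, {"travel": [-0.039, -0.0085, 0], "spin": 0}, {"travel": [-0.039, -0.0085, 0], "spin": 0}, {"travel": [-0.039, -0.0085, 0], "spin": 0}]}}

```text
time_s: 2.67
tcp_pos: [0.4597, -0.052, 0.4389]
eef_rot: [-179.4, 0.2, -98.5]
contact_force: [1.0, -1.4, -0.4]
gripper_width: 0.0004
```

```bash
python3 -c "
from h import *
plan([.58,.22,.3],-99.4,n=10)"
```

```text
t 2.67 p [ 0.4597 -0.052   0.4389] rot [-179.4    0.2  -98.5] F [ 1.  -1.4 -0.4]
[-0.0349, -0.0094, 0.0172] 0.9
[-0.035, -0.0089, 0.0171] -0.0
[-0.035, -0.0089, 0.0171] -0.0
[-0.035, -0.0089, 0.0171] -0.0
[-0.035, -0.0089, 0.0171] -0.0
[-0.035, -0.0089, 0.0171] -0.0
[-0.035, -0.0089, 0.0171] -0.0
[-0.035, -0.0089, 0.0171] -0.0
[-0.0073, -0.0018, 0.0036] -0.0
[0.0, 0.0, 0.0] -0.0
remaining [0. 0. 0.]
```

Call:
{"name": "send_rows", "arguments": {"motion": [{"travel": [-0.036, -0.009, 0.01], "spin": 0.9}, {"travel": [-0.036, -0.009, 0.016], "spin": 0}, {"travel": [-0.036, -0.009, 0.017], "spin": 0}, {"travel": [-0.035, -0.009, 0.017], "spin": 0}, {"travel": [-0.035, -0.009, 0.017], "spin": 0}]}}

```text
time_s: 3.08
tcp_pos: [0.5357, 0.1269, 0.3686]
eef_rot: [-178.7, 0.6, -99.3]
contact_force: [1.9, -0.1, 0.8]
gripper_width: 0.0001
```

Call:
{"name": "send_rows", "arguments": {"motion": [{"travel": [-0.035, -0.009, 0.017], "spin": 0}, {"travel": [-0.03, -0.008, 0.017], "spin": 0}, {"travel": [-0.02, -0.006, 0.017], "spin": 0}, {"travel": [0, 0, 0.01], "spin": 0}, {"travel": [0, 0, 0], "spin": 0}]}}

```text
time_s: 3.5
tcp_pos: [0.5746, 0.2186, 0.3007]
eef_rot: [-179.0, 0.5, -98.9]
contact_force: [0.2, -1.0, -0.3]
gripper_width: 0.0005
```

```bash
python3 -c "
from h import *
for c in ('wrist','side','top'):
    p,d=r.capture(c); cv2.imwrite(f'pics/{c}1.png',p)
    find(c,['release_top','pilot','knob_dish','spindle_top'])
plan([.577,.216,.3],-99.4,n=1)"
```

```text
wrist release_top 0.79 [0.5911 0.2251 0.071 ]
wrist pilot 0.77 [0.5607 0.0437 0.0953]
side release_top 0.85 [0.5914 0.2263 0.0745]
side pilot 0.85 [0.5633 0.0403 0.0893]
top release_top 0.62 [0.5847 0.2266 0.0699]
top pilot 0.93 [0.5581 0.0478 0.0871]
top knob_dish 0.55 [0.5751 0.0111 0.3082]
top knob_dish 0.51 [ 3.805e-01 -1.757e-01  2.000e-04]
top spindle_top 0.67 [ 0.546  -0.043   0.3071]
t 4.25 p [0.5754 0.2178 0.3038] rot [-178.8    0.6  -99. ] F [ 0.3  0.6 -0.8]
[0.0016, -0.0018, 0.0038] 0.4
remaining [0. 0. 0.]
```

View pics/wrist1.png

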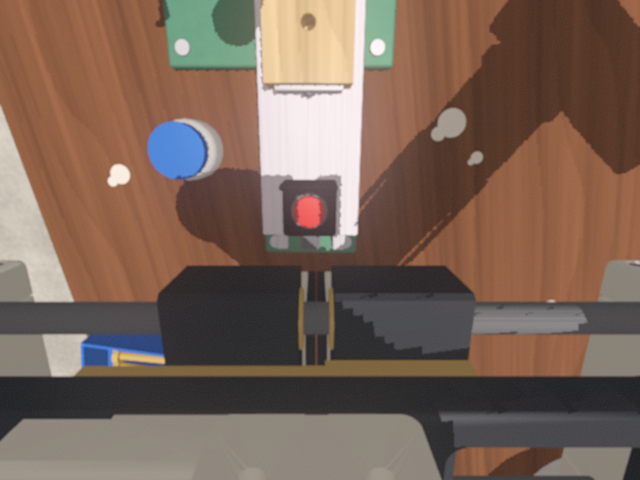

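```bash
python3 -c "
from h import *
plan([.587,.217,.088],-99,n=7)"
```

```text
t 4.25 p [0.5754 0.2178 0.3038] rot [-178.8    0.6  -99. ] F [ 0.3  0.6 -0.8]
[0.0003, -0.0013, 0.04] 0.0
[0.0003, -0.0013, 0.04] -0.0
[0.0003, -0.0013, 0.04] -0.0
[0.0003, -0.0013, 0.04] -0.0
[0.0003, -0.0013, 0.04] -0.0
[0.0001, -0.0005, 0.0161] -0.0
[0.0, 0.0, 0.0] -0.0
remaining [0. 0. 0.]
```

Call:
{"name": "send_rows", "arguments": {"motion": [{"travel": [0, -0.002, 0.04], "spin": 0}, {"travel": [0, -0.002, 0.04], "spin": 0}, {"travel": [0, -0.002, 0.04], "spin": 0}, {"travel": [0, -0.002, 0.04], "spin": 0}, {"travel": [0, -0.001, 0.03], "spin": 0}]}}

```text
time_s: 4.67
tcp_pos: [0.5958, 0.2215, 0.1192]
eef_rot: [-177.8, 1.4, -98.9]
contact_force: [-0.4, 1.1, -0.1]
gripper_width: 0.0003
```

```bash
python3 -c "
from h import *
plan([.587,.217,.088],-99,n=2)"
```

```text
t 4.67 p [0.5958 0.2215 0.1192] rot [-177.8    1.4  -98.9] F [-0.4  1.1 -0.1]
[0.0066, 0.0092, 0.0307] 0.1
[0.0, 0.0, 0.0] -0.0
remaining [0. 0. 0.]
```

Call:
{"name": "send_rows", "arguments": {"motion": [{"travel": [0.004, 0.005, 0.015], "spin": 0}, {"travel": [0.0025, 0.004, 0.015], "spin": 0}, {"travel": [0, 0, 0], "spin": 0}]}}

```text
time_s: 4.92
tcp_pos: [0.5829, 0.214, 0.0782]
eef_rot: [-178.4, 0.9, -99.0]
contact_force: [-1.7, -0.3, -0.6]
gripper_width: 0.0003
```

```bash
python3 -c "
from h import *
plan([.587,.217,.070],-99,n=2)
p,d=r.capture('side'); cv2.imwrite('pics/side2.png',cv2.resize(p[320:440,240:400],None,fx=4,fy=4))
p,d=r.capture('wrist'); cv2.imwrite('pics/w2.png',p)
plan([.587,.217,.070],-99,n=2)
"
```

```text
t 4.92 p [0.5829 0.214  0.0782] rot [-178.4    0.9  -99. ] F [-1.7 -0.3 -0.6]
[-0.0034, -0.0033, 0.0084] 0.0
[0.0, 0.0, 0.0] -0.0
remaining [0. 0. 0.]
t 5.02 p [0.5854 0.2154 0.0819] rot [-178.1    1.1  -98.9] F [0.3 0.3 0.5]
[-0.0016, -0.0009, 0.012] 0.1
[0.0, 0.0, 0.0] -0.0
remaining [0. 0. 0.]
```

View pics/side2.png

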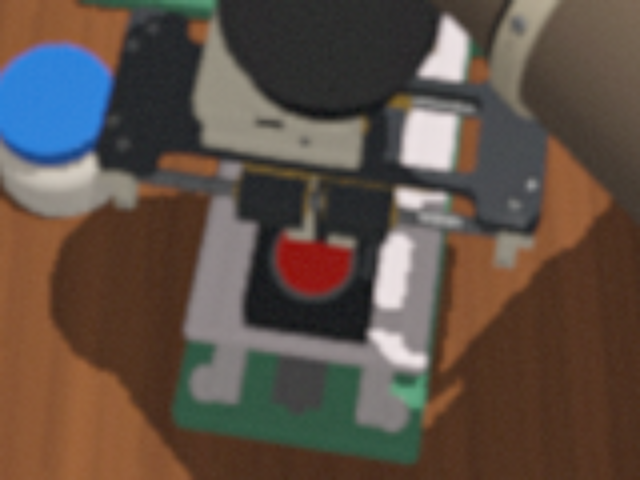

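Call:
{"name": "send_rows", "arguments": {"motion": [{"travel": [0, 0, 0.005], "spin": 0}, {"travel": [0, 0, 0.004], "spin": 0}, {"travel": [0, 0, 0.003], "spin": 0}, {"travel": [0, 0, 0.002], "spin": 0}]}}

```text
time_s: 5.35
tcp_pos: [0.5893, 0.2179, 0.0729]
eef_rot: [-177.8, 1.4, -98.8]
contact_force: [-4.3, -1.3, 5.7]
gripper_width: 0.0003
```

Call:
{"name": "send_rows", "arguments": {"motion": [{"travel": [0, 0, 0.004], "spin": 0}, {"travel": [0, 0, 0.004], "spin": 0}, {"travel": [0, 0, 0.002], "spin": 0}]}}

```text
time_s: 5.6
tcp_pos: [0.5897, 0.2187, 0.0682]
eef_rot: [-177.6, 1.5, -98.7]
contact_force: [-10.7, 0.3, 19.3]
gripper_width: 0.0006
```

Call:
{"name": "send_rows", "arguments": {"motion": [{"travel": [0.004, 0, 0.001], "spin": 0}, {"travel": [0.006, 0, 0.001], "spin": 0}, {"travel": [0.006, 0, 0.001], "spin": 0}]}}

```text
time_s: 5.85
tcp_pos: [0.5892, 0.2072, 0.0704]
eef_rot: [-177.3, 1.9, -98.6]
contact_force: [-4.3, 2.8, 6.2]
gripper_width: 0.0007
```

Call:
{"name": "send_rows", "arguments": {"motion": [{"travel": [0.006, 0.001, 0.003], "spin": 0}, {"travel": [0.007, 0.001, 0.003], "spin": 0}, {"travel": [0.007, 0.001, 0.002], "spin": 0}]}}

```text
time_s: 6.1
tcp_pos: [0.5868, 0.192, 0.0684]
eef_rot: [-176.8, 2.4, -98.4]
contact_force: [-7.8, 2.6, 13.7]
gripper_width: 0.0
```

Call:
{"name": "send_rows", "arguments": {"motion": [{"travel": [0.01, 0.002, 0.003], "spin": 0}, {"travel": [0.012, 0.002, 0.003], "spin": 0}, {"travel": [0.012, 0.002, 0.003], "spin": 0}]}}

```text
time_s: 6.35
tcp_pos: [0.5826, 0.1656, 0.0684]
eef_rot: [-175.9, 3.2, -98.0]
contact_force: [-9.1, 3.3, 22.7]
gripper_width: 0.0008
```

```bash
python3 -c "
from h import *
for c in ('side','top'):
    p,d=r.capture(c); cv2.imwrite(f'pics/{c}3.png',p)
    find(c,['release_top','pilot'])
plan([.577,.216,.3],-99.4,n=1)"
```

```text
top pilot 0.96 [ 0.5468 -0.0045  0.0853]
t 6.65 p [0.5824 0.1647 0.0683] rot [-176.     3.1  -98.1] F [-8.3  0.5 23.7]
[-0.0105, -0.0006, -0.0386] 1.3
remaining [-0.004  0.043  0.193]
```

Call:
{"name": "send_rows", "arguments": {"motion": [{"travel": [0.012, 0.003, 0.001], "spin": 0}, {"travel": [0.012, 0.003, 0.002], "spin": 0}, {"travel": [0.01, 0.002, 0.002], "spin": 0}]}}

```text
time_s: 6.9
tcp_pos: [0.5788, 0.139, 0.0699]
eef_rot: [-174.9, 3.9, -97.7]
contact_force: [-1.7, 2.6, 6.9]
gripper_width: 0.0006
```

Call:
{"name": "send_rows", "arguments": {"motion": [{"travel": [0.008, 0, 0.003], "spin": 0}, {"travel": [0.008, 0, 0.003], "spin": 0}, {"travel": [0.006, 0, 0.002], "spin": 0}]}}

```text
time_s: 7.15
tcp_pos: [0.5772, 0.1197, 0.0686]
eef_rot: [-174.6, 4.2, -97.6]
contact_force: [-11.9, 22.5, 13.7]
gripper_width: 0.0005
```

Call:
{"name": "send_rows", "arguments": {"motion": [{"travel": [0, 0, -0.006], "spin": 0}, {"travel": [-0.001, 0, -0.01], "spin": 0}, {"travel": [-0.003, 0, -0.02], "spin": 0}, {"travel": [-0.003, 0, -0.03], "spin": 0}, {"travel": [-0.003, 0, -0.04], "spin": 0}]}}

```text
time_s: 7.57
tcp_pos: [0.5649, 0.1225, 0.1752]
eef_rot: [-174.9, 4.2, -97.7]
contact_force: [1.0, 1.9, -0.2]
gripper_width: 0.0004
```

```bash
python3 -c "
from h import *
for c in ('side','top','wrist'):
    p,d=r.capture(c); cv2.imwrite(f'pics/{c}4.png',p)
    find(c,['release_top','pilot','knob_dish','spindle_top','screw_tip','stand'])
plan([.577,.216,.3],-99.4,n=1)"
```

```text
side release_top 0.53 [0.5764 0.1358 0.0757]
side knob_dish 0.59 [0.5785 0.0045 0.3108]
top pilot 0.93 [ 0.541  -0.0448  0.0857]
top pilot 0.18 [ 0.5442 -0.051   0.3047]
top knob_dish 0.88 [0.576  0.0136 0.3092]
top spindle_top 0.92 [ 0.547  -0.0506  0.3074]
top stand 0.9 [ 0.5443 -0.0494 -0.001 ]
wrist release_top 0.76 [0.5737 0.1311 0.0713]
t 8.62 p [0.5662 0.1231 0.1758] rot [-174.7    4.3  -97.7] F [0.1 0.3 0.5]
[-0.0264, -0.0024, -0.03] 1.7
remaining [0.008 0.069 0.092]
```

View pics/side4.png

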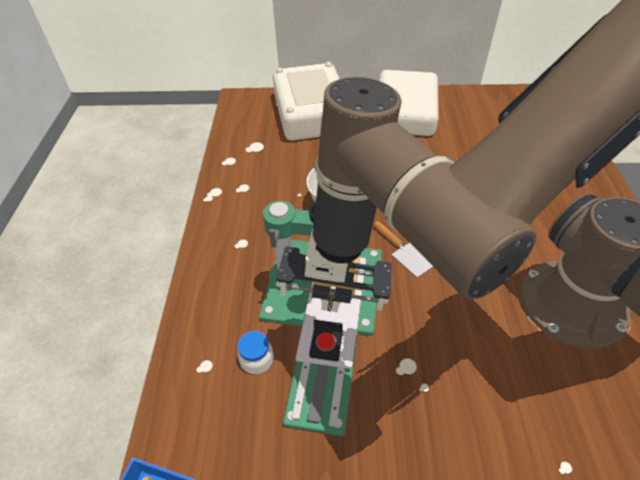

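```bash
python3 -c "
from h import *
plan([.57,.11,.36],-99,n=5)
plan([.577,.0085,.36],-99,n=1)"
```

```text
t 8.62 p [0.5662 0.1231 0.1758] rot [-174.7    4.3  -97.7] F [0.1 0.3 0.5]
[-0.0003, -0.0049, -0.0397] 1.3
[-0.0003, -0.005, -0.0397] -0.0
[-0.0003, -0.005, -0.0397] -0.0
[-0.0003, -0.005, -0.0397] -0.0
[-0.0002, -0.0031, -0.0245] -0.0
remaining [0. 0. 0.]
t 8.62 p [0.5662 0.1231 0.1758] rot [-174.7    4.3  -97.7] F [0.1 0.3 0.5]
[0.0181, -0.008, -0.0348] 1.3
remaining [ 0.009 -0.093  0.15 ]
```

Call:
{"name": "send_rows", "arguments": {"motion": [{"travel": [0.002, -0.003, -0.04], "spin": 0}, {"travel": [0.002, -0.003, -0.04], "spin": 0}, {"travel": [0.002, -0.003, -0.04], "spin": 0}, {"travel": [0.002, -0.003, -0.04], "spin": 0}, {"travel": [0.002, -0.003, -0.02], "spin": 0}]}}

```text
time_s: 9.03
tcp_pos: [0.5578, 0.0981, 0.3554]
eef_rot: [-175.4, 3.8, -97.7]
contact_force: [1.5, -0.5, 0.8]
gripper_width: 0.0003
```

```bash
python3 -c "
from h import *
p,d=r.capture('wrist'); cv2.imwrite(f'pics/wrist5.png',p)
find('wrist',['release_top','knob_dish','spindle_top','pilot'])
plan([.577,.0085,.36],-99,n=5)"
```

```text
wrist release_top 0.85 [0.578  0.1315 0.0738]
wrist release_top 0.25 [ 0.5458 -0.0475  0.0016]
wrist knob_dish 0.58 [0.5761 0.0093 0.3135]
t 9.28 p [0.5565 0.0984 0.3492] rot [-175.7    3.7  -97.8] F [-0.2  0.8 -0.4]
[0.0368, -0.0145, -0.006] 1.2
[0.0365, -0.0153, -0.0059] -0.0
[0.0117, -0.0049, -0.0019] -0.0
[0.0, 0.0, 0.0] -0.0
[0.0, 0.0, 0.0] -0.0
remaining [0. 0. 0.]
```

View pics/wrist5.png

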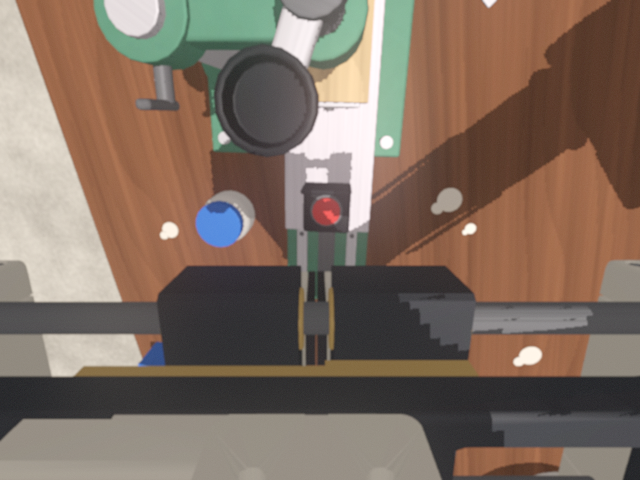

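```bash
python3 -c "
from h import *
M,t,k=RT('wrist'); f=240/np.tan(np.radians(k['fov_y']/2))
v=M@np.array([(266.5-k['cx'])/f,(99-k['cy'])/f,1]); print(t+v*(.321-t[2])/v[2])
plan([.5768,.009,.362],None,n=5,step=.03)"
```

```text
[0.57049714 0.00717297 0.321     ]
t 9.28 p [0.5565 0.0984 0.3492] rot [-175.7    3.7  -97.8] F [-0.2  0.8 -0.4]
[0.0275, -0.0108, -0.0051] 0.0
[0.0275, -0.0108, -0.0051] 0.0
[0.0275, -0.0108, -0.0051] 0.0
[0.0024, -0.0009, -0.0004] 0.0
[0.0, 0.0, 0.0] 0.0
remaining [0. 0. 0.]
```

Call:
{"name": "send_rows", "arguments": {"motion": [{"travel": [0.027, -0.01, -0.006], "spin": 0}, {"travel": [0.027, -0.01, -0.005], "spin": 0}, {"travel": [0.027, -0.009, -0.004], "spin": 0}, {"travel": [0, 0, 0], "spin": 0}, {"travel": [0, 0, 0], "spin": 0}]}}

```text
time_s: 9.7
tcp_pos: [0.571, 0.0116, 0.3534]
eef_rot: [-176.4, 3.4, -97.6]
contact_force: [0.2, 0.3, -1.0]
gripper_width: 0.0004
```

```bash
python3 -c "
from h import *
for c in ('side','top'):
  p,d=r.capture(c); cv2.imwrite(f'pics/{c}6.png',p)
  find(c,['knob_dish','spindle_top'])
p,d=r.capture('side'); cv2.imwrite('pics/s6.png',cv2.resize(p[150:300,230:430],None,fx=4,fy=4))
plan([.576,.009,.325],None,n=5,step=.03)"
```

```text
side knob_dish 0.59 [0.5807 0.0058 0.311 ]
side spindle_top 0.85 [ 0.5513 -0.0509  0.3081]
top spindle_top 0.69 [ 0.5485 -0.0557  0.0028]
top spindle_top 0.59 [ 0.5487 -0.0494  0.3078]
t 10.05 p [0.5712 0.0133 0.3549] rot [-176.3    3.5  -97.4] F [ 0.1 -0.7  0. ]
[0.0053, -0.0033, 0.0293] 0.0
[0.0001, -0.0001, 0.0006] 0.0
[0.0, 0.0, 0.0] 0.0
[0.0, 0.0, 0.0] 0.0
[0.0, 0.0, 0.0] 0.0
remaining [0. 0. 0.]
```

View pics/s6.png

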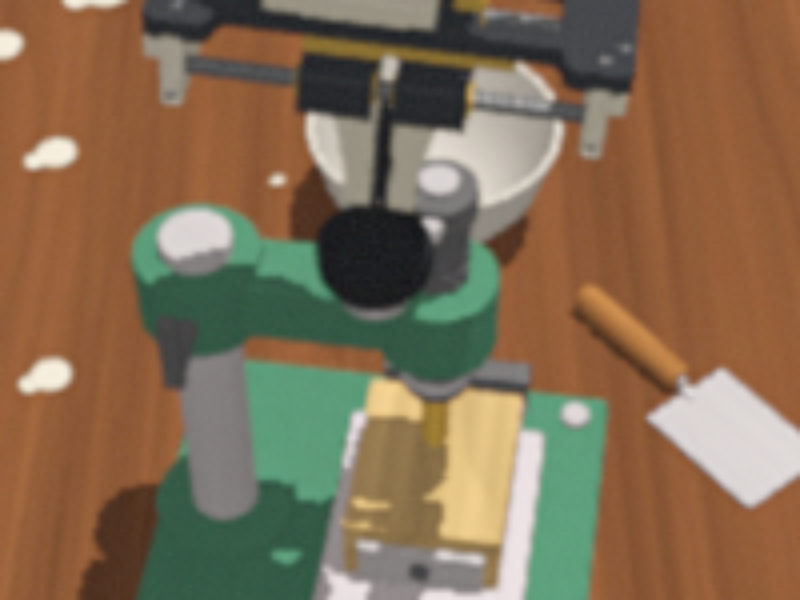

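```bash
python3 -c "
from h import *
M,t,k=RT('side'); f=240/np.tan(np.radians(k['fov_y']/2))
def px(P):
    v=M.T@(np.array(P)-t); return np.round([f*v[0]/v[2]+k['cx'],f*v[1]/v[2]+k['cy']],1)
print('tip',px(r.get_state()['tcp_pos']),'rim',px([.576,.009,.321]))
for z,(u,w) in ((.321,(323.7,212)),(.355,(328.7,201))):
    v=M@np.array([(u-k['cx'])/f,(w-k['cy'])/f,1]); print(t+v*(z-t[2])/v[2])
"
```

```text
tip [325.7 199. ] rim [323.3 210.9]
[0.57518201 0.01175947 0.321     ]
[0.56597498 0.01841458 0.355     ]
```

Call:
{"name": "send_rows", "arguments": {"motion": [{"travel": [0.004, -0.003, 0.012], "spin": 0}, {"travel": [0.001, -0.001, 0.01], "spin": 0}, {"travel": [0, 0, 0], "spin": 0}]}}

```text
time_s: 10.3
tcp_pos: [0.5764, 0.0102, 0.3317]
eef_rot: [-176.2, 3.5, -97.3]
contact_force: [0.3, -0.6, -0.8]
gripper_width: 0.0006
```

```bash
python3 -c "
from h import *
plan([.5757,.0095,.307],None,n=3,step=.01)"
```

```text
t 10.3 p [0.5764 0.0102 0.3317] rot [-176.2    3.5  -97.3] F [ 0.3 -0.6 -0.8]
[0.0009, 0.0009, 0.0099] 0.0
[0.0009, 0.0009, 0.0099] 0.0
[0.0004, 0.0004, 0.0047] 0.0
remaining [0. 0. 0.]
```

Call:
{"name": "send_rows", "arguments": {"motion": [{"travel": [0.001, 0.001, 0.01], "spin": 0}, {"travel": [0.001, 0.001, 0.008], "spin": 0}, {"travel": [0, 0, 0.004], "spin": 0}]}}

```text
time_s: 10.55
tcp_pos: [0.5756, 0.0097, 0.3072]
eef_rot: [-176.2, 3.5, -97.3]
contact_force: [0.1, 0.2, 0.0]
gripper_width: 0.0006
```

Call:
{"name": "send_rows", "arguments": {"motion": [{"travel": [0, 0, 0.006], "spin": 0}, {"travel": [0, 0, 0.008], "spin": 0}, {"travel": [0, 0, 0.008], "spin": 0}, {"travel": [0, 0, 0.006], "spin": 0}]}}

```text
time_s: 10.88
tcp_pos: [0.5788, 0.0083, 0.283]
eef_rot: [-175.8, 3.3, -97.2]
contact_force: [-4.1, -2.5, 10.7]
gripper_width: 0.0005
```

Call:
{"name": "send_rows", "arguments": {"motion": [{"travel": [0, 0, 0.005], "spin": 0}, {"travel": [0, 0, 0.004], "spin": 0}]}}

```text
time_s: 11.05
tcp_pos: [0.5812, 0.0069, 0.2782]
eef_rot: [-175.4, 3.2, -97.1]
contact_force: [-4.1, -3.2, 18.2]
gripper_width: 0.0002
```

```bash
cat >> h.py <<'E'
C=np.array([.5463,-.0495])
def turn(step=25,n=5,dz=.002,rad=.065):
    s=r.get_state(); p=np.array(s["tcp_pos"]); M=R.from_euler('xyz',s["eef_rot"],degrees=True)
    v=p[:2]-C; a=np.degrees(np.arctan2(v[1],v[0]))
    print("t",round(s["time_s"],2),"ang",round(a,1),"rad",round(np.hypot(*v),4),"z",round(p[2],4),"rot",np.round(s["eef_rot"],1),"F",np.round(s["contact_force"],1))
    for i in range(1,n+1):
        b=np.radians(a-step*i); q=np.array([*(C+rad*np.array([np.cos(b),np.sin(b)])),p[2]-dz])
        print(np.round(M.inv().apply(q-p),4).tolist()); p=q
E
python3 -c "
from h import *
turn(20,3)"
```

```text
t 11.05 ang 58.3 rad 0.0663 z 0.2782 rot [-175.4    3.2  -97.1] F [-4.1 -3.2 18.2]
[0.0141, -0.0179, 0.0027]
[0.0185, -0.0129, 0.002]
[0.0218, -0.0059, 0.0013]
```

Call:
{"name": "send_rows", "arguments": {"motion": [{"travel": [0.014, -0.018, 0.0027], "spin": 0}, {"travel": [0.0185, -0.013, 0.002], "spin": 0}, {"travel": [0.0215, -0.006, 0.0013], "spin": 0}]}}

```text
time_s: 11.3
tcp_pos: [0.612, -0.0513, 0.2801]
eef_rot: [-175.0, 3.1, -96.7]
contact_force: [-14.2, 3.4, 14.5]
gripper_width: 0.0002
```

```bash
python3 -c "
from h import *
turn(25,4)"
```

```text
t 11.3 ang -1.6 rad 0.0657 z 0.2801 rot [-175.     3.1  -96.7] F [-14.2   3.4  14.5]
[0.028, 0.0044, 0.0001]
[0.0238, 0.0151, -0.0006]
[0.0153, 0.0237, -0.0009]
[0.0038, 0.0279, -0.0006]
```

```bash
python3 -c "
from h import *
turn(25,4,.0035)"
```

```text
t 11.3 ang -1.6 rad 0.0657 z 0.2801 rot [-175.     3.1  -96.7] F [-14.2   3.4  14.5]
[0.0281, 0.0045, 0.0016]
[0.0239, 0.0152, 0.0009]
[0.0153, 0.0238, 0.0006]
[0.0039, 0.0281, 0.0008]
```

Call:
{"name": "send_rows", "arguments": {"motion": [{"travel": [0.028, 0.005, 0.003], "spin": 0}, {"travel": [0.024, 0.016, 0.002], "spin": 0}, {"travel": [0.015, 0.024, 0.001], "spin": 0}, {"travel": [0.004, 0.028, 0.001], "spin": 0}]}}

```text
time_s: 11.63
tcp_pos: [0.54, -0.1142, 0.2723]
eef_rot: [-173.9, 3.3, -96.5]
contact_force: [2.4, 11.1, 21.5]
gripper_width: 0.0004
```

```bash
python3 -c "
from h import *
turn(25,4,.0035)"
```

```text
t 11.63 ang -95.6 rad 0.065 z 0.2723 rot [-173.9    3.3  -96.5] F [ 2.4 11.1 21.5]
[-0.0055, 0.0278, 0.0009]
[-0.0165, 0.0229, 0.002]
[-0.0245, 0.0138, 0.0035]
[-0.0278, 0.0022, 0.0049]
```

Call:
{"name": "send_rows", "arguments": {"motion": [{"travel": [-0.0055, 0.028, 0], "spin": 0}, {"travel": [-0.0165, 0.023, 0.0005], "spin": 0}, {"travel": [-0.0245, 0.014, 0.002], "spin": 0}, {"travel": [-0.028, 0.002, 0.004], "spin": 0}]}}

```text
time_s: 11.97
tcp_pos: [0.4837, -0.0401, 0.2763]
eef_rot: [-172.4, 3.0, -96.8]
contact_force: [-12.5, -3.9, 14.0]
gripper_width: 0.0006
```

```bash
python3 -c "
from h import *
turn(25,4,.0025)"
```

```text
t 11.97 ang 171.4 rad 0.0633 z 0.2763 rot [-172.4    3.   -96.8] F [-12.5  -3.9  14. ]
[-0.0272, -0.0047, 0.0046]
[-0.0216, -0.0172, 0.0059]
[-0.0121, -0.0247, 0.0065]
[-0.0002, -0.0276, 0.0062]
```

Call:
{"name": "send_rows", "arguments": {"motion": [{"travel": [-0.027, -0.005, 0.0055], "spin": 0}, {"travel": [-0.0215, -0.0172, 0.007], "spin": 0}, {"travel": [-0.012, -0.0247, 0.0065], "spin": 0}, {"travel": [0, -0.0276, 0.006], "spin": 0}]}}

```text
time_s: 12.3
tcp_pos: [0.5666, 0.0163, 0.2779]
eef_rot: [-171.3, 3.3, -96.4]
contact_force: [-5.2, -13.9, 12.0]
gripper_width: 0.0002
```

```bash
python3 -c "
from h import *
turn(25,5,.0025)"
```

```text
t 12.3 ang 72.8 rad 0.0689 z 0.2779 rot [-171.3    3.3  -96.4] F [ -5.2 -13.9  12. ]
[0.015, -0.0246, 0.0054]
[0.0211, -0.0183, 0.0041]
[0.027, -0.0079, 0.0022]
[0.0279, 0.0041, 0.0003]
[0.0236, 0.0154, -0.0012]
```

Call:
{"name": "send_rows", "arguments": {"motion": [{"travel": [0.015, -0.0246, 0.009], "spin": 0}, {"travel": [0.021, -0.0183, 0.007], "spin": 0}, {"travel": [0.027, -0.008, 0.004], "spin": 0}, {"travel": [0.028, 0.004, 0.002], "spin": 0}, {"travel": [0.0235, 0.0154, 0], "spin": 0}]}}

```text
time_s: 12.72
tcp_pos: [0.5894, -0.1006, 0.2615]
eef_rot: [-171.7, 3.1, -95.8]
contact_force: [-17.4, 27.4, 26.5]
gripper_width: 0.0004
```

```bash
python3 -c "
from h import *
turn(25,5,.0025)"
```

```text
t 12.72 ang -49.9 rad 0.0669 z 0.2615 rot [-171.7    3.1  -95.8] F [-17.4  27.4  26.5]
[0.0143, 0.0248, -0.0019]
[0.0042, 0.0279, -0.0018]
[-0.0079, 0.0271, -0.001]
[-0.0185, 0.0213, 0.0004]
[-0.0256, 0.0116, 0.0022]
```

```bash
python3 -c "
from h import *
for c in ('side','top'):
  p,d=r.capture(c); cv2.imwrite(f'pics/{c}7.png',p)
  find(c,['knob_dish','spindle_top','screw_tip'])
p,d=r.capture('side'); cv2.imwrite('pics/s7.png',cv2.resize(p[150:300,230:430],None,fx=4,fy=4))
turn(25,5,.0)"
```

```text
side knob_dish 0.77 [ 0.5873 -0.1018  0.2655]
side spindle_top 0.55 [ 0.5498 -0.0534  0.2605]
side screw_tip 0.54 [ 0.548  -0.0516  0.0657]
t 13.17 ang -49.2 rad 0.0664 z 0.2641 rot [-171.4    3.1  -95.7] F [-12.2  12.1  22.2]
[0.0148, 0.024, -0.0044]
[0.0044, 0.0274, -0.0044]
[-0.0077, 0.0268, -0.0036]
[-0.0184, 0.0212, -0.0022]
[-0.0257, 0.0115, -0.0004]
```

View pics/s7.png

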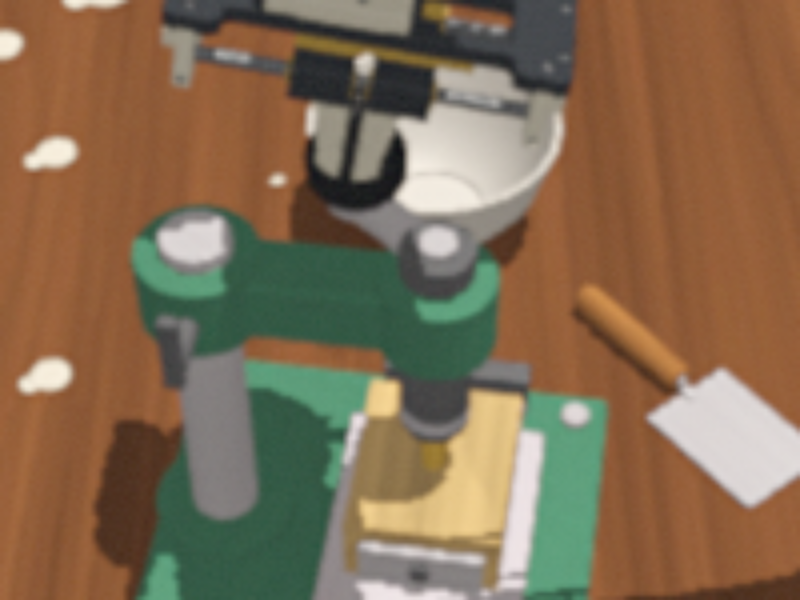

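Call:
{"name": "send_rows", "arguments": {"motion": [{"travel": [0.014, 0.024, -0.003], "spin": 0}, {"travel": [0.004, 0.027, -0.003], "spin": 0}, {"travel": [-0.008, 0.027, -0.002], "spin": 0}, {"travel": [-0.0185, 0.021, -0.0005], "spin": 0}]}}

```text
time_s: 13.5
tcp_pos: [0.5029, -0.0909, 0.2732]
eef_rot: [-169.5, 2.1, -95.5]
contact_force: [-15.4, -18.3, 10.8]
gripper_width: 0.0005
```

```bash
python3 -c "
from h import *
turn(25,5,.0015)"
```

```text
t 13.5 ang -136.3 rad 0.06 z 0.2732 rot [-169.5    2.1  -95.5] F [-15.4 -18.3  10.8]
[-0.0187, 0.0201, -0.0015]
[-0.0275, 0.006, 0.0015]
[-0.0273, -0.0059, 0.0037]
[-0.022, -0.0167, 0.0055]
[-0.0126, -0.0244, 0.0065]
```

Call:
{"name": "send_rows", "arguments": {"motion": [{"travel": [-0.0187, 0.02, 0.002], "spin": 0}, {"travel": [-0.0275, 0.006, 0.0045], "spin": 0}, {"travel": [-0.0273, -0.006, 0.0065], "spin": 0}, {"travel": [-0.022, -0.0167, 0.0075], "spin": 0}]}}

```text
time_s: 13.83
tcp_pos: [0.505, 0.0001, 0.2664]
eef_rot: [-168.8, 2.0, -95.9]
contact_force: [-13.4, 7.3, 18.0]
gripper_width: 0.0006
```

```bash
python3 -c "
from h import *
turn(25,5,.0015)"
```

```text
t 13.83 ang 129.8 rad 0.0645 z 0.2664 rot [-168.8    2.   -95.9] F [-13.4   7.3  18. ]
[-0.0156, -0.0224, 0.0065]
[-0.0039, -0.027, 0.007]
[0.0082, -0.0262, 0.0064]
[0.0188, -0.0204, 0.0049]
[0.0259, -0.0107, 0.0027]
```

Call:
{"name": "send_rows", "arguments": {"motion": [{"travel": [-0.0156, -0.0224, 0.0065], "spin": 0}, {"travel": [-0.004, -0.027, 0.0075], "spin": 0}, {"travel": [0.008, -0.0262, 0.007], "spin": 0}, {"travel": [0.019, -0.0204, 0.005], "spin": 0}, {"travel": [0.026, -0.0107, 0.003], "spin": 0}]}}

```text
time_s: 14.25
tcp_pos: [0.6148, -0.0428, 0.2698]
eef_rot: [-168.3, 1.6, -95.1]
contact_force: [-23.3, 1.2, 13.5]
gripper_width: 0.0005
```

```bash
python3 -c "
from h import *
p,d=r.capture('side')
find('side',['knob_dish','spindle_top','screw_tip'])
turn(25,5,.0015)"
```

```text
side knob_dish 0.71 [ 0.548  -0.0493  0.0886]
side knob_dish 0.7 [ 0.6121 -0.046   0.2717]
side spindle_top 0.75 [ 0.5473 -0.0505  0.2691]
side screw_tip 0.77 [ 0.5496 -0.0498  0.0612]
side screw_tip 0.17 [ 0.5465 -0.0485  0.088 ]
t 14.45 ang 4.6 rad 0.0682 z 0.2704 rot [-168.1    1.6  -95.3] F [-9.  -3.3 11.5]
[0.0287, 0.0045, -0.0003]
[0.025, 0.0129, -0.0019]
[0.0171, 0.0221, -0.0036]
[0.0061, 0.0272, -0.0043]
[-0.0061, 0.0272, -0.004]
```

```bash
python3 -c "
from h import *
p=r.get_state()['tcp_pos']
plan([C[0]+.0655,p[1],p[2]+.04],None,n=4,step=.01)
plan([p[0],p[1],p[2]+.1],None,n=1,step=.03)"
```

```text
t 14.45 p [ 0.6143 -0.0441  0.2704] rot [-168.1    1.6  -95.3] F [-9.  -3.3 11.5]
[-0.0002, -0.0014, -0.0099] 0.0
[-0.0002, -0.0014, -0.0099] 0.0
[-0.0002, -0.0014, -0.0099] 0.0
[-0.0002, -0.0014, -0.0099] 0.0
remaining [-0.  0.  0.]
t 14.45 p [ 0.6143 -0.0441  0.2704] rot [-168.1    1.6  -95.3] F [-9.  -3.3 11.5]
[-0.0009, -0.0062, -0.0293] 0.0
remaining [0.   0.   0.07]
```

Call:
{"name": "send_rows", "arguments": {"motion": [{"travel": [0, -0.001, -0.005], "spin": 0}, {"travel": [0, -0.0016, -0.01], "spin": 0}, {"travel": [-0.001, -0.0025, -0.012], "spin": 0}, {"travel": [-0.001, -0.006, -0.03], "spin": 0}, {"travel": [-0.001, -0.006, -0.03], "spin": 0}]}}

```text
time_s: 14.87
tcp_pos: [0.6098, -0.0447, 0.3556]
eef_rot: [-168.8, 1.5, -95.4]
contact_force: [1.8, 0.2, 0.6]
gripper_width: 0.0003
```

```bash
python3 -c "
from h import *
for c in ('side','top'):
  p,d=r.capture(c); cv2.imwrite(f'pics/{c}8.png',p)
  find(c,['knob_dish','spindle_top','screw_tip','pilot','release_top','bowl','spatula','soap'])
print(r.get_state()['tcp_pos'],r.get_state()['contact_force'])
p=cv2.imread('pics/side8.png');cv2.imwrite('pics/s8.png',cv2.resize(p[130:400,230:430],None,fx=2,fy=2))"
```

```text
side spindle_top 0.82 [ 0.5507 -0.0517  0.2725]
side screw_tip 0.72 [ 0.5483 -0.0502  0.0662]
side pilot 0.75 [ 0.5486 -0.0476  0.0866]
side release_top 0.66 [0.5786 0.1358 0.0715]
side bowl 0.74 [ 0.5392 -0.3385  0.0018]
side spatula 0.85 [ 0.3839 -0.173   0.0034]
side soap 0.72 [ 0.726   0.1339 -0.0017]
top bowl 0.85 [ 0.5363 -0.3391  0.004 ]
top spatula 0.62 [ 0.5359 -0.3376  0.0052]
top spatula 0.58 [ 0.3803 -0.1743  0.0023]
top soap 0.89 [0.7228 0.137  0.0022]
[ 0.61007113 -0.04481539  0.35462832] [-0.59100315  0.5022558  -0.68199446]
```

View pics/s8.png

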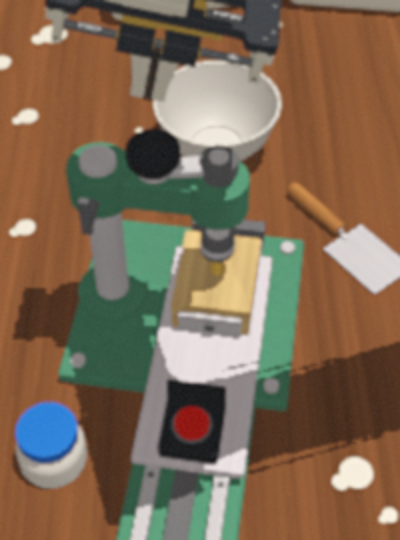

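```bash
python3 -c "
from h import *
r.capture('side'); find('side',['spindle_top','screw_tip']); r.close_job()"
```

```text
side spindle_top 0.75 [ 0.5489 -0.0531  0.2736]
side screw_tip 0.77 [ 0.5504 -0.05    0.0648]
the job is handed in; nothing more can be done
```

I slid the carriage home, let the button up, and drove the screw in. It stayed in the wood when I let go. The job was handed in at about 16 s of robot time (limit 72 s), and no verdict is reported.

**Carriage:** I held the button down and pushed by the thumb rest until the side force rose to about 22 N at the end stop. The pilot hole and button positions then matched home to within a few mm. I could not read the joint values directly.

**Screw:** I pressed the crank with shut fingertips in the knob and turned it about 2.15 turns clockwise. That is less than the suggested two and a half, but the screw was already deep enough.

**Last checks:**
- **Depth:** After letting go, the hub stayed about 33 mm down and did not spring up. The networks put the screw tip 23 to 24 mm below the block's top; working from the hub height gives about 21 mm. Both clear the 16 mm needed.
- **Other things:** The bowl, spatula and jar read at their starting places within a few mm.
- **Arm:** The arm ended about 50 mm above the knob, reading no contact force.

**Less than ideal:**
- **Push on the crank:** It swung between about 11 and 26 N while turning, outside the 15 to 20 N advised. Sideways force briefly reached about 32 N.
- **Tool tilt:** The tool had tilted to about 12° by the end.

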